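# Set the stepped dial on the stirring hotplate and start it

### The arm

A 6-joint arm with a two-finger parallel gripper is mounted at the origin on the work surface. World frame = base frame: x ahead of the robot, y to its left, z up, the work surface at z = 0. Lengths are in m, angles in rad, forces in N, time in s.
With the tool pointing down it reaches from about 0.375 to 0.825 m from the base axis. Payload 5.5 kg.
Tool frame: the origin (TCP) lies at the centre of the arm's flange, where the gripper is bolted on; the fingertips stand 173 mm ahead of it and the grasp point (between the pads) lies 155 mm ahead of it; z points along the fingers, y is the line along which they close (so a half turn about z gives the same grasp; the last joint's range is limited). The gripper opens to 85 mm and grips with 20 to 120 N. Pads are 22 mm wide; open, the fingers measure 114 mm over their backs; the gripper's body (76 mm by 85 mm) begins 54 mm behind the grasp point. The pads swing forward as they close: fully open they stand 13 mm farther back than shut.
Start: joints at [-1.268, 0.314, -0.047, 1.21, 0, 1.571], TCP at [0.179, -0.573, 0.405] pointing down, gripper open.
Joint ranges: [-2.67, 2.67], [-0.69, 1.73], [-1.03, 1.25], [-2.08, 2.16], [-1.42, 1.45], [-3.14, 3.14]. Speed limits (rad/s): [2.39, 2.39, 3.01, 3.14, 3.14, 3.14].

### API

Orientations are given as a unit quaternion [x, y, z, w].
In Python, from cell import ctrl, optics, spotter gives the robot as it stands.
- The arm moves only by the shell command python3 -m inch 'ROWS'. ROWS is JSON, a list of rows, each a list of 7 numbers: the shift along the tool's x, y, z in cm, then the turn, a rotation vector about the tool's x, y, z in degrees, then the opening in per cent of the stroke, from 0 (shut) to 100 (fully open). In form: [[x, y, z, ax, ay, az, jaw], ...]. A call has 1 to 20 rows; each row is the pose to reach, as a shift and turn from the pose commanded when the call began, along the tool's axes at that moment; what a row does not reach only later rows make up. A row lasts 1/8 s, in which the tool goes at most 62.5 mm and 10.7 degrees, less where a joint would pass 70% of its speed; a pose out of reach is approached as far as the arm can. A call with a gripper value outside its range is refused whole. The fingers move at their own pace and stop on an object; the grip force is fixed at half the most. Time passes only in rows, so rows that repeat a pose let the fingers close. It gives the time, the measured TCP pose, the force, the opening and the grip force at its end, in the units of the state.
- ctrl.observe(): the state, without advancing time (a new reading comes with each control period).
- optics.get_image(name): name is "scene" or "top"; returns a dict with "img" (400x640x3 uint8, blue, green, red), "fx", "fy", "cx", "cy" (pixels), "k1" (the pictures are not rectified: a ray, as slopes to the right and down, at radius r is drawn at 1 + k1 r^2 times it, then the intrinsics apply), "R" (3x3) and "t" (3): a world point X has camera coordinates R X + t. Camera axes: x right, y down, z forward; pixel columns grow to the right and rows downward; lengths in m; the calibration is good to about 2 mm. A picture is of the moment at which its call begins. There is no depth.
- ctrl.job_done(): hands the job in; it is judged then, once.
Trained networks look in the newest picture that a camera, given by its name, has taken for a name from the list of things; names that differ only in an ending like _2 or _b are one class to them, and where a whole thing is asked for, a point or a joint stands for the part that bears it (a point fixed in the world has none). Each returns a list of dicts, best first, with "score" (0 to 1); they miss things now and then, are a little off and sometimes report something else, mostly with a low value. They report only what shows in the picture. A call takes as long as a camera call.
- spotter.silhouettes(camera, label): "mask" (400x640 bool, what is visible of it).
- spotter.landmark_of(camera, label): "at" ([x, y, z] in m, in the coordinates of the camera as it stood for that picture, good to about 4 mm: a listed point, or the origin of a listed thing).
The state is a dict: "clock": time; "joints": joint angles; "joint_vel": joint speeds; "joint_efforts": joint torques, N m; "ee_pos": TCP position; "tool_rot": TCP orientation; "force": force on the tool from outside, world axes, zero at the start; "moment": the same for the moment, N m; "finger_gap": finger opening in m; "finger_force": force on a finger pad.
Only numpy, scipy, OpenCV 4.12 (cv2) and the standard library are available. Lean on these libraries where they do the work, as an engineer would, in place of code of your own. Each camera call takes 0.05 s, during which the arm holds its last target. There are 200 camera calls.

### The job

Set the run time on the yellow stirring hotplate: turn its bar-shaped stepped dial clockwise through its clicks until its white pointer line clicks in at the one long mark, without going on to the click after it. Only when the dial is there, press the white start button on the same panel all the way down and let it come up again.

Things in the scene. Friction and masses are not known exactly. Their poses are not given: they have to be found in the camera images.
- stirrer: The yellow stirring hotplate, housing 280 (x) x 340 (y) mm, top 75 mm above the table, fixed. Origin: centre of its underside on the table; x points away from its front edge (robot side), y to the left. Front half of the top: light grey control panel with, left to right, the stepped dial, the start button and the round speed knob (not used). Far half: round plate with a beaker.
- dial_grip (a point): Grip point of the stepped dial: a black bar 56 mm long, 16 thick, 36 high on a round skirt 64 mm across. The point is on the vertical turning axis, 10 mm below the bar's top, 26 mm above the skirt's top, 113 mm above the table; 65 mm in front of and 85 mm left of the hotplate's centre. x: along the bar to the end with the white line; y: across the bar; z: up. Turns with the dial.
- dial (a joint): Dial angle, rad, growing clockwise seen from above. Six clicks 0.436 rad (25 deg) apart, 0 to 2.182 (stops at both ends), each with a black mark 43 mm from the axis. The long mark (26 x 6 mm, others 7 x 3) is the fourth, 1.309: the white line then points along the hotplate's x. Starts 1 to 3 clicks before it. A bump takes about 0.07 N m; let go, it snaps to the nearest click.
- start_top (a point): Centre of the top of the white round start button, 28 mm across, in a black round housing; 85 mm in front of and 35 mm right of the hotplate's centre (120 mm right of the dial). z up. Press straight down.
- start (a joint): Travel of the start button in m: 0 up, 0.006 fully down (4 N), springs back. Counts as pressed beyond 0.004.

How it is judged:
On the way, in this order (a step that is already met when the one before it is completed fails the run):
1. the dial stands at the long mark (value of joint dial between 1.13 and 1.49 rad), for 0.2 s.
2. the start button is pressed down with the dial at the long mark (all of step 1 and value of joint start above 0.004 m), for 0.05 s.
At the end, for the whole second after the job is handed in: the dial rests at the long mark (1.309 rad, within 0.18 rad or 10 degrees) and the start button has been pressed (beyond 4 mm) and has come up again (less than 2 mm down) (all of step 1 and velocity of joint dial between -0.1 and 0.1 rad/s and value of joint start below 0.002 m); the robot touches nothing.
It fails at once if the dial is turned on to the click after the long mark (beyond 1.62 rad) (value of joint dial above 1.62 rad).
It fails at once if the start button is pressed (beyond 4 mm) while the dial is not yet at the long mark (value of joint start above 0.004 m and (value of joint dial below 1.13 rad or value of joint dial above 1.49 rad)).
It also fails if it takes over 37 s, if anything falls off the work surface, if the arm or the gripper's body presses on something with over 40 N, if the wrist force passes 120 N, or if a joint passes its speed limit or range.

## Working session

There is one attempt and no reset: what is moved stays moved. The work goes in short steps, Python scripts to look and compute and a shell command to move; the robot and the scene stay as the last step left them, time stands still between calls to the robot, and variables do not carry over. Pictures are saved under pics/ and viewed, at most 10 in all, crops included, and the job is handed in when it is done.

```bash
mkdir -p pics; cat > h.py <<'E'
import numpy as np,cv2
from cell import ctrl,optics,spotter
from scipy.spatial.transform import Rotation as Ro
def w(im,p): return np.array(im["R"]).T@(np.array(p)-np.array(im["t"]))
def proj(im,X):
    c=np.array(im["R"])@np.array(X)+np.array(im["t"]);a=c[:2]/c[2];a=a*(1+im["k1"]*(a@a))
    return np.array([im["fx"]*a[0]+im["cx"],im["fy"]*a[1]+im["cy"]])
def ray(im,uv,z):
    d=np.array([(uv[0]-im["cx"])/im["fx"],(uv[1]-im["cy"])/im["fy"]]);a=d.copy()
    for _ in range(20): a=d/(1+im["k1"]*(a@a))
    R=np.array(im["R"]);o=-R.T@np.array(im["t"]);v=R.T@np.array([a[0],a[1],1]);return o+v*(z-o[2])/v[2]
E
python3 - <<'E'
from h import *
for c in("scene","top"):
    im=optics.get_image(c);cv2.imwrite(f"pics/{c}0.png",im["img"])
    print(c,"cam",-np.array(im["R"]).T@np.array(im["t"]))
    for l in("stirrer","dial_grip","start_top"):
        for r in spotter.landmark_of(c,l)[:2]:
            X=w(im,r["at"]);print(l,round(r["score"],2),X.round(4),proj(im,X).round(0))
s=ctrl.observe();print(s["clock"],s["ee_pos"],s["tool_rot"],Ro.from_quat(s["tool_rot"]).as_matrix().round(3))
E
```

```text
scene cam [ 1.05162763 -0.15410762  0.56108708]
stirrer 0.56 [ 0.5656  0.107  -0.0012] [351. 221.]
dial_grip 0.66 [0.5146 0.2005 0.111 ] [393. 131.]
start_top 0.54 [0.481  0.0882 0.0957] [318. 145.]
top cam [0.48886717 0.05729883 0.74249325]
stirrer 0.61 [ 5.691e-01  1.099e-01 -4.000e-04] [295. 207.]
dial_grip 0.84 [0.5123 0.2033 0.1169] [228. 236.]
start_top 0.7 [0.4762 0.0852 0.0979] [306. 260.]
0.4 [ 0.17890504 -0.57267215  0.4045822 ] [ 9.88561891e-01  1.50815696e-01 -7.16904937e-06 -1.16932929e-04] [[ 0.955  0.298 -0.   ]
 [ 0.298 -0.955  0.   ]
 [ 0.    -0.    -1.   ]]
```

View pics/top0.png

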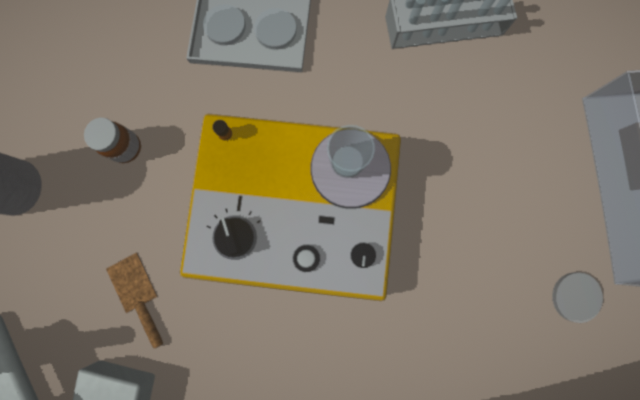

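View pics/scene0.png

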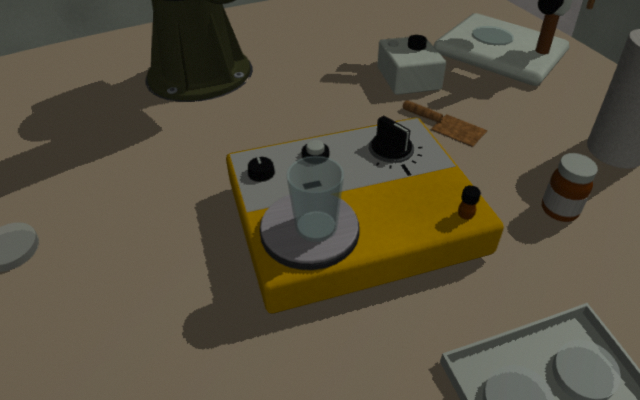

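The top view shows the hotplate yawed slightly clockwise: dial at (233,237), start button at (306,259), long mark at (239,203), and the pointer left of the long mark. I'll measure the yaw and pointer angle next.

```bash
python3 - <<'E'
from h import *
im=optics.get_image("top");g=im["img"]
c=g[185:285,180:340];cv2.imwrite("pics/crop1.png",cv2.resize(c,None,fx=5,fy=5,interpolation=cv2.INTER_CUBIC))
cs=[ray(im,p,.075) for p in((183,276),(207,115),(400,133),(385,298))]
for a,b in zip(cs,cs[1:]+cs[:1]): d=b-a;print(a.round(3),np.linalg.norm(d).round(3),np.degrees(np.arctan2(d[1],d[0])).round(1))
print("centre",np.mean(cs,0))
for uv in((239,203),(306,259)): print(ray(im,uv,.077 if uv[0]<300 else .097))
E
```

```text
[0.448 0.285 0.075] 0.271 -6.1
[0.718 0.256 0.075] 0.328 -95.5
[ 0.687 -0.07   0.075] 0.273 173.8
[ 0.416 -0.041  0.075] 0.328 84.2
centre [0.56716105 0.10767819 0.075     ]
[0.56750399 0.19619235 0.077     ]
[0.47761897 0.08492575 0.097     ]
```

View pics/crop1.png

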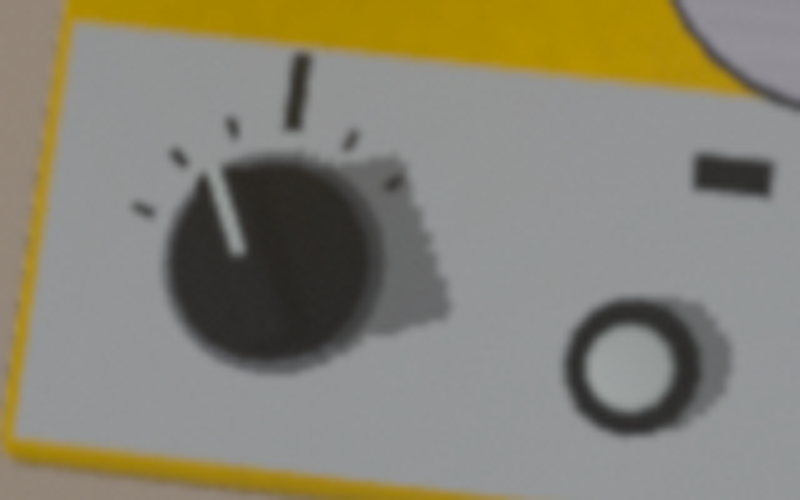

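The zoom shows the pointer line from crop (213,168) to (238,255), one click (about 24°) before the long mark. Long mark tilt gives a hotplate yaw of about -6°. Dial is at about (0.512, 0.2005), bar yaw about +19°. A small test move first, to see which way joint 6 goes.

```bash
python3 -m inch '[[5.5,-6.4,0,0,0,0,100],[5.5,-6.4,0,0,0,0,100]]'; python3 -c "
from h import *
s=ctrl.observe();print(s['clock'],np.round(s['joints'],3),s['ee_pos'])"
```

```text
clock: 0.7
ee_pos: [0.2128, -0.4931, 0.4045]
tool_rot: [0.988, 0.151, 0.0, -0.001]
force: [0.7, -0.4, 0.7]
finger_gap: 0.0856
finger_force: 0.0
0.7 [-1.163  0.196 -0.2    1.176  0.     1.674] [ 0.21279405 -0.49305398  0.40450351]
```

```bash
python3 -m inch '[[4.5,-5,0,0,0,-10,100],[9,-10,0,0,0,-20,100],[13,-15,0,0,0,-30,100],[17,-20,0,0,0,-40,100],[21,-24,0,0,0,-50,100],[24.7,-28.8,0,0,0,-60,100],[24.7,-28.8,0,0,0,-70,100],[24.7,-28.8,0,0,0,-80,100],[24.7,-28.8,0,0,0,-90,100],[24.7,-28.8,0,0,0,-90,100]]'; cat > go.py <<'E'
import sys
from h import *
s=ctrl.observe();R=Ro.from_quat(s['tool_rot']).as_matrix();t=np.array([float(v) for v in sys.argv[1:4]])
x=R[:,0];print(s['clock'],np.round(s['joints'],3),np.round(s['ee_pos'],4),"yaw",np.degrees(np.arctan2(x[1],x[0])).round(1),"tool cm",((R.T@(t-s['ee_pos']))*100).round(2),"tilt",(-R[2,2]).round(4))
E
python3 go.py .512 .2005 .36
```

```text
clock: 1.95
ee_pos: [0.3624, -0.1467, 0.405]
tool_rot: [0.593, 0.805, -0.0, 0.0]
force: [0.3, 1.0, -0.4]
finger_gap: 0.0852
finger_force: 0.0
1.95 [-0.384 -0.083 -0.497  1.156 -0.     0.885] [ 0.3624 -0.1467  0.405 ] yaw 107.3 tool cm [28.72 24.59  4.49] tilt 1.0
```

```bash
python3 -m inch '[[4,3.5,0,0,0,-10,100],[8,7,0,0,0,-20,100],[12,10.5,0,0,0,-30,100],[16,14,0,0,0,-40,100],[20,17.5,0,0,0,-50,100],[24,21,0,0,0,-60,100],[28.7,24.6,0,0,0,-70,100],[28.7,24.6,0,0,0,-80,100],[28.7,24.6,2,0,0,-90,100],[28.7,24.6,4.5,0,0,-91.7,100],[28.7,24.6,4.5,0,0,-91.7,100],[28.7,24.6,4.5,0,0,-91.7,100]]'; python3 go.py .512 .2005 .268
python3 - <<'E'
from h import *
out=[]
for c in("top","scene"):
    im=optics.get_image(c)
    for l in("dial_grip","start_top"):
        for r in spotter.landmark_of(c,l)[:1]: print(c,l,round(r["score"],2),w(im,r["at"]).round(4))
    u,v=proj(im,(.512,.2005,.113)).astype(int);print(u,v)
    u=min(max(u,80),560);v=min(max(v,60),340)
    out.append(cv2.resize(im["img"][v-60:v+60,u-80:u+80],None,fx=2.5*2,fy=5,interpolation=2)[:, :])
cv2.imwrite("pics/n1.png",cv2.resize(np.vstack(out),(400,600)))
cv2.imwrite("pics/n1s.png",out[1])
E
```

```text
clock: 3.45
ee_pos: [0.5118, 0.2006, 0.3605]
tool_rot: [-0.164, 0.986, 0.0, 0.0]
force: [-0.4, -0.9, 0.7]
finger_gap: 0.0853
finger_force: 0.0
3.45 [ 0.374  0.241 -0.246  1.083 -0.     0.043] [0.5118 0.2006 0.3605] yaw -161.1 tool cm [-0.01 -0.01  9.25] tilt 1.0
top dial_grip 0.63 [0.5116 0.2032 0.1153]
top start_top 0.74 [0.4743 0.0823 0.0992]
230 236
scene dial_grip 0.79 [0.515  0.2016 0.1103]
scene start_top 0.56 [0.4797 0.0878 0.0977]
392 128
```

View pics/n1s.png

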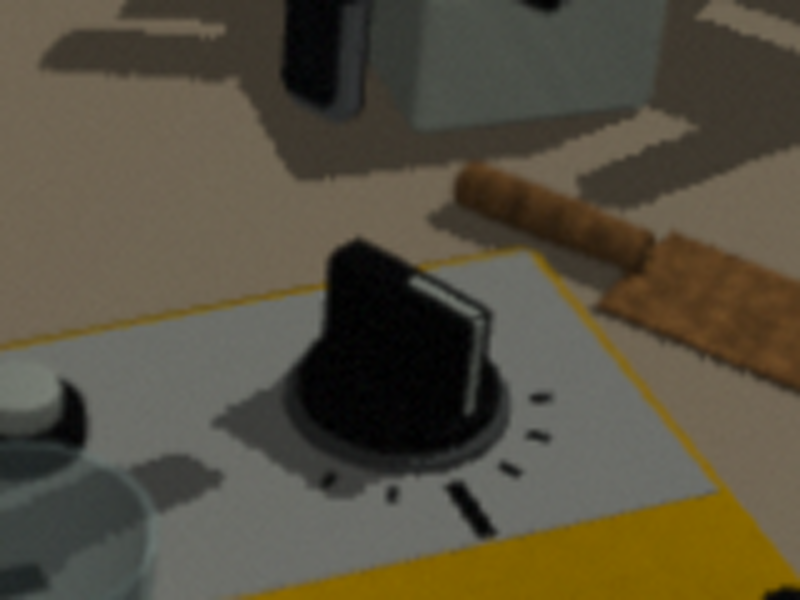

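The scene crop shows the bar clear of the fingers, its white line (412,282)-(488,318) aimed at the third mark (510,468), with the long mark next. So I descend and grip.

```bash
python3 -m inch '[[0,0,4,0,0,0,100],[0,-0.1,7,0,0,0,100],[0,-0.1,9.1,0,0,0,100],[0,-0.1,9.1,0,0,0,100],[0,-0.1,9.1,0,0,0,60],[0,-0.1,9.1,0,0,0,40],[0,-0.1,9.1,0,0,0,25],[0,-0.1,9.1,0,0,0,10],[0,-0.1,9.1,0,0,0,10],[0,-0.1,9.1,0,0,0,10],[0,-0.1,9.1,0,0,0,10],[0,-0.1,9.1,0,0,0,10]]'; python3 go.py .512 .2005 .268
```

```text
clock: 5.25
ee_pos: [0.5118, 0.2002, 0.2694]
tool_rot: [-0.166, 0.986, 0.001, 0.0]
force: [-2.6, 3.3, 6.5]
finger_gap: 0.0149
finger_force: 59.0
5.25 [ 0.372  0.312 -0.373  0.885  0.001  0.04 ] [0.5118 0.2002 0.2694] yaw -160.9 tool cm [-0.03  0.03  0.14] tilt 1.0
```

```bash
python3 -m inch '[[0,-0.1,0,0,0,5,10],[0,-0.1,0,0,0,10,10],[0,-0.1,0,0,0,15,10],[0,-0.1,0,0,0,20,10],[0,-0.1,0,0,0,24,10],[0,-0.1,0,0,0,24,10],[0,-0.1,0,0,0,24,10]]'; python3 go.py .512 .2005 .36; python3 -c "
from h import *
print(ctrl.observe()['moment'])
im=optics.get_image('scene');u,v=392,128
cv2.imwrite('pics/n2.png',cv2.resize(im['img'][68:188,312:472],None,fx=5,fy=5,interpolation=2))"
```

```text
clock: 6.12
ee_pos: [0.5119, 0.2, 0.2694]
tool_rot: [0.043, 0.999, 0.002, -0.0]
force: [-4.3, 5.8, 5.1]
finger_gap: 0.0152
finger_force: 59.0
6.125 [ 0.371  0.312 -0.373  0.885  0.004  0.457] [0.5119 0.2    0.2694] yaw 175.1 tool cm [ 0.    0.08 -9.06] tilt 1.0
[ 1.26793974  0.76414271 -0.00822038]
```

View pics/n2.png

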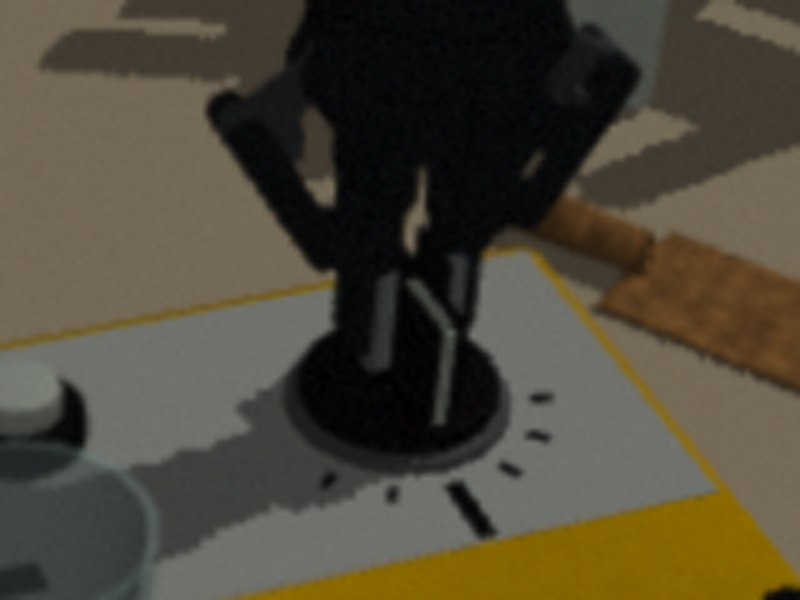

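The white line now runs (408,280)-(452,330)-(440,420), toward the long mark at (470,510). Next I release, rise, and verify from above the start button.

```bash
python3 -m inch '[[0,0,0,0,0,0,30],[0,0,0,0,0,0,60],[0,0,0,0,0,0,90],[0,0,0,0,0,0,100],[0,0,0,0,0,0,100],[0,0,-3,0,0,0,100],[0,0,-7,0,0,0,100],[0,0,-10,0,0,0,50],[0,0,-10,0,0,0,0],[0,0,-10,0,0,0,0]]'; python3 go.py .478 .0845 .37; python3 -c "
from h import *
im=optics.get_image('scene')
cv2.imwrite('pics/n3.png',cv2.resize(im['img'][68:188,312:472],None,fx=5,fy=5,interpolation=2))"
```

```text
clock: 7.42
ee_pos: [0.5119, 0.1986, 0.3681]
tool_rot: [0.043, 0.999, -0.0, -0.0]
force: [1.0, -0.9, 0.3]
finger_gap: 0.0324
finger_force: 0.0
7.425 [ 0.37   0.236 -0.234  1.101 -0.     0.457] [0.5119 0.1986 0.3681] yaw 175.1 tool cm [  2.39 -11.66  -0.19] tilt 1.0
```

View pics/n3.png

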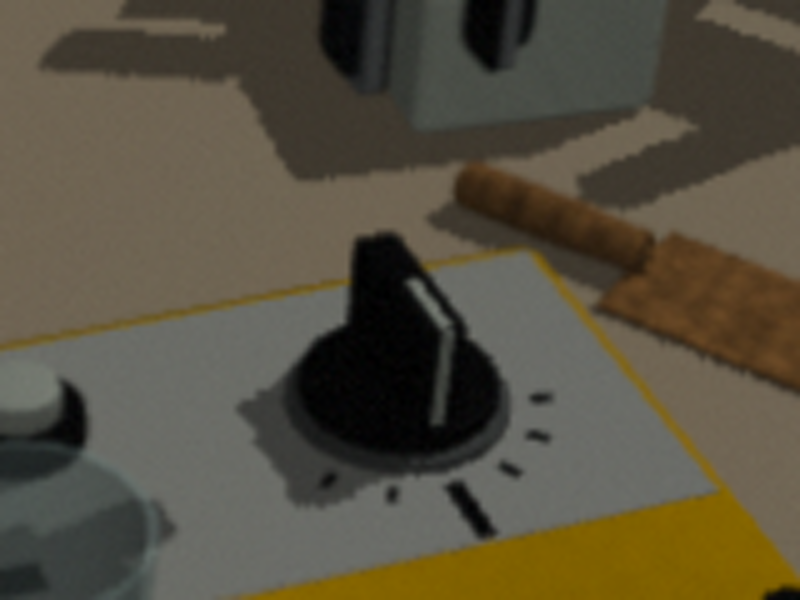

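The dial, released, stands at the long mark (white line end at (437,425), mark at (470,510)). I now go above the start button with fingers shut.

```bash
python3 -m inch '[[1.2,-5.8,0,0,0,0,0],[2.4,-11.7,0,0,0,0,0],[2.4,-11.7,3,0,0,0,0],[2.4,-11.7,6,0,0,0,0],[2.4,-11.7,8,0,0,0,0],[2.4,-11.7,8,0,0,0,0],[2.4,-11.7,8,0,0,0,0]]'; python3 go.py .478 .0845 .270; python3 -c "
from h import *
im=optics.get_image('scene')
a=im['img'][85:185,250:410]
im=optics.get_image('top')
b=im['img'][210:310,230:390]
cv2.imwrite('pics/n4.png',cv2.resize(np.vstack([a,b]),None,fx=3,fy=3,interpolation=2))"
```

```text
clock: 8.35
ee_pos: [0.4781, 0.0843, 0.2888]
tool_rot: [0.043, 0.999, -0.0, -0.0]
force: [0.6, -0.4, 0.6]
finger_gap: 0.0001
finger_force: 0.0
8.35 [ 0.175  0.182 -0.495  0.894 -0.     0.261] [0.4781 0.0843 0.2888] yaw 175.1 tool cm [0.01 0.02 1.88] tilt 1.0
```

View pics/n4.png

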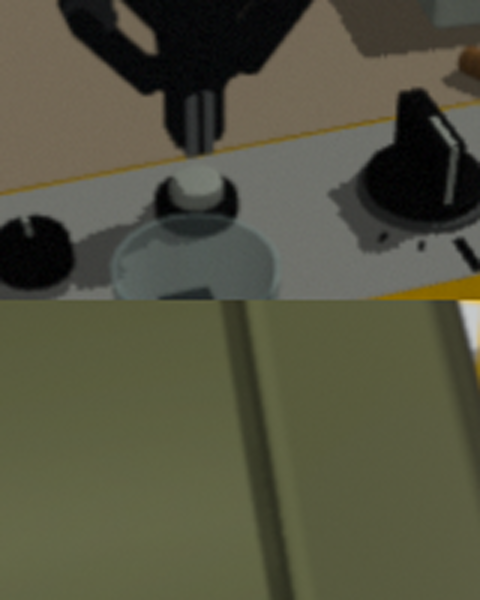

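The scene half shows the shut fingertips (200,153) centred just above the white button (197,178); in the top view the arm hides it. I press in small steps.

```bash
python3 -m inch '[[0,0,1,0,0,0,0],[0,0,1.6,0,0,0,0],[0,0,2.0,0,0,0,0],[0,0,2.2,0,0,0,0],[0,0,2.2,0,0,0,0],[0,0,2.2,0,0,0,0]]'
```

```text
clock: 9.2
ee_pos: [0.4779, 0.0842, 0.2668]
tool_rot: [0.043, 0.999, -0.0, -0.0]
force: [-1.7, -0.4, 3.0]
finger_gap: -0.0002
finger_force: 1.4
```

```bash
python3 -m inch '[[0,0,0.1,0,0,0,0],[0,0,0.2,0,0,0,0],[0,0,0.2,0,0,0,0]]'; python3 -m inch '[[0,0,0.1,0,0,0,0],[0,0,0.2,0,0,0,0],[0,0,0.2,0,0,0,0]]'
```

```text
clock: 9.57
ee_pos: [0.478, 0.0842, 0.2647]
tool_rot: [0.043, 0.999, -0.0, -0.0]
force: [-2.6, 0.5, 4.2]
finger_gap: 0.0004
finger_force: 1.8
clock: 9.95
ee_pos: [0.478, 0.0842, 0.2642]
tool_rot: [0.043, 0.999, 0.0, 0.0]
force: [-7.8, -1.6, 18.3]
finger_gap: 0.0005
finger_force: 9.4
```

The force rise at tip height 0.091 (6 mm below the top at 0.097) means it has bottomed. I retreat.

```bash
python3 -m inch '[[0,0,-1,0,0,0,0],[0,0,-5,0,0,0,0],[0,0,-10,0,0,0,0],[-5,0,-12,0,0,0,0],[-6,15,-12,0,0,0,0],[-6,20,-12,0,0,0,0],[-6,20,-12,0,0,0,0],[-6,20,-12,0,0,0,0],[-6,20,-12,0,0,0,0]]'; python3 -c "
from h import *
im=optics.get_image('scene')
cv2.imwrite('pics/n5.png',cv2.resize(im['img'][85:185,270:430],None,fx=4,fy=4,interpolation=2))"
```

```text
clock: 11.08
ee_pos: [0.5551, 0.279, 0.3822]
tool_rot: [0.042, 0.999, -0.0, -0.0]
force: [0.4, -0.9, 0.2]
finger_gap: -0.0003
finger_force: 0.0
```

View pics/n5.png

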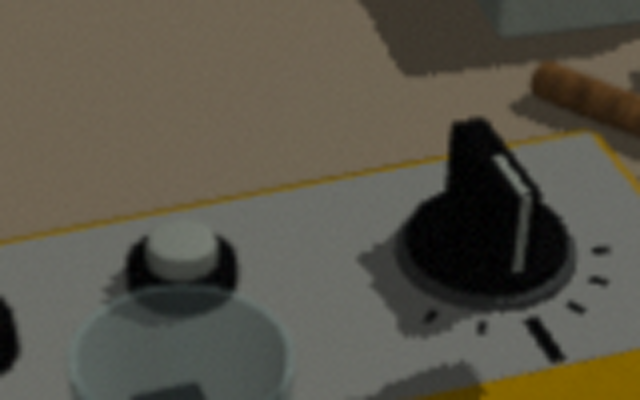

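The button is up again (182,245), the dial's line (517,270) is at the long mark (545,340), and the arm is clear.

```bash
python3 -c "
from cell import ctrl
print(ctrl.job_done())"
```

```text
the job is handed in; nothing more can be done
None
```

I turned the dial one click to the long mark, pressed the start button to its stop and let it come back up, and handed the job in with the arm clear at about 11 s; no verdict was returned.

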